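# Release the hidden catch of the potter's wheel's control cover

## Robot

A 6-joint arm with a two-finger parallel gripper is mounted at the origin on the work surface. World frame = base frame: x ahead of the robot, y to its left, z up, the work surface at z = 0. Lengths are in mm, angles in rad, forces in N, time in s.
With the tool pointing down it reaches from about 350 to 875 mm from the base axis. Payload 4.2 kg.
Tool frame: the origin (TCP) lies at the very end of the fingers, on their centre line; the grasp point (between the pads) lies 19 mm behind it; z points along the fingers, y is the line along which they close (so a half turn about z gives the same grasp; the last joint's range is limited). The gripper opens to 85 mm and grips with 20 to 120 N. Pads are 22 mm wide; open, the fingers measure 114 mm over their backs; the gripper's body (76 mm by 85 mm) begins 54 mm behind the grasp point. The pads swing forward as they close: fully open they stand 13 mm farther back than shut.
Start: joints at [-0.903, 0.385, 0.008, 0, -1.194, -0.259], TCP at [248.456, -573.471, 231.312] pointing down, gripper open.
Joint ranges: [-3.14, 3.14], [-1.21, 2.06], [-1.07, 1.41], [-3.16, 2.05], [-2.99, -0.16], [-3.1, 3.1]. Speed limits (rad/s): [2.79, 2.79, 3.14, 3.14, 3.14, 3.14].

## Interface

Orientations are given as a unit quaternion [x, y, z, w].
In Python, from bench import read_state, get_image, camera_model, job_done gives the robot as it stands.
- The arm moves only by the shell command python3 -m handwheel 'ROWS'. ROWS is JSON, a list of rows, each a list of 7 numbers: the shift along the tool's x, y, z in m, then the turn, a rotation vector about the tool's x, y, z in rad, then the gripper's target within -1 to 1 (fully open at 1, half-way at 0, shut at -1). In form: [[dx, dy, dz, wx, wy, wz, jaw], ...]. A call has 1 to 10 rows; each row is the pose to reach, as a shift and turn from the pose commanded when the call began, along the tool's axes at that moment; what a row does not reach only later rows make up. A row lasts 1/8 s, in which the tool goes at most 62.5 mm and 10.7 degrees, less where a joint would pass 70% of its speed; a pose out of reach is approached as far as the arm can. A call with a gripper value outside its range is refused whole. The fingers move at their own pace and stop on an object; the grip force is fixed at half the most. Time passes only in rows, so rows that repeat a pose let the fingers close. It gives the time, the measured TCP pose, the force, the opening and the grip force at its end, in the units of the state.
- read_state(): the state, without advancing time (a new reading comes with each control period).
- get_image(name): name is "scene" or "top"; returns (picture, depth): 384x512x3 uint8, blue, green, red; 384x512 float32, mm along the optical axis (not along the pixel's ray), 0 where there is no reading.
- camera_model(name): a dict with "K" (3x3 intrinsics, pixels), "dist" ([k1, k2, p1, p2, k3] as OpenCV has them; the pictures are not rectified), "rvec" (rotation vector, rad) and "tvec" (3), from world to camera coordinates, as OpenCV has them. Camera axes: x right, y down, z forward; pixel columns grow to the right and rows downward; lengths in mm; the calibration is good to about 2 mm. A picture is of the moment at which its call begins. camera_model takes no time and is no camera call.
- job_done(): hands the job in; it is judged then, once.
The state is a dict: "clock": time; "joints": joint angles; "joint_vel": joint speeds; "joint_efforts": joint torques, N m; "position": TCP position; "ee_rot": TCP orientation; "contact_force": force on the tool from outside, world axes, zero at the start; "wrist_torque": the same for the moment, N m; "gripper_width": finger opening in mm; "grasp_force": force on a finger pad.
Only numpy, scipy, OpenCV 4.12 (cv2) and the standard library are available. Lean on these libraries where they do the work, as an engineer would, in place of code of your own. Each camera call takes 0.05 s, during which the arm holds its last target. There are 200 camera calls.

## Task

The speed controls of the low potter's wheel lie under a closed sprung cover. Feel with your fingertips along the flat grey panel in the wheel's front deck for the flush catch sunk in it, and press the catch in until the cover springs up, then take your hand away and leave the cover standing open. Touch the panel gently, ramming nothing, and pick up or shift none of the pots and tools.

Things in the scene. Friction and masses are not known exactly. Their poses are not given: they have to be found in the camera images.
- wheel: Low table-top potter's wheel, fixed, but placed and turned anew each time. Dark grey case 500 (x) x 520 (y) mm, flat deck 150 mm above the table. Origin: centre of its underside; front faces -x, z up. Front deck: x -250..-150 mm; side deck: y 140..260 mm. The cream splash pan (rim 169 mm above the table) fills the rest; bat 290 mm across centred at x 50, y -60 mm.
- panel_mid (a point): Middle of the flat grey panel in the front deck, on its surface: 147 mm above the table, 3 mm below the deck round it; axes as the wheel's. It shows 200 mm along y, 66 mm along x. The catch lies on its middle line (x = 0), centre anywhere from y -68 to +68 mm: not given, to be felt or seen. Apart from the catch it is rigid.
- catch (a joint): Travel of the catch straight down, m: 0 at rest, 0.006 fully in. A flat pad of the panel's grey plastic, 50 mm along y by 46 mm along x, in a hole 54 x 50 mm, its top 2 mm below the panel's surface; shut fingertips fit the hole. Sprung: starts to give at 2 N, about 7 N fully in. At about 0.0045 it frees the cover.
- cover (a joint): Angle of the control cover, rad: 0 shut (held by the bolt), 1.35 fully open. Once freed, its own spring lifts it in about 1 to 2 s and keeps it open; the spring is weak, so a hand in its way merely stops it until it is withdrawn.
- cover_front (a point): Middle of the front edge of the shut cover (a fixed point on the deck, 150 mm above the table; axes as the wheel's). The cover, dark grey, 138 mm (x) by 95 mm (y) and 4 mm thick, reaches from here to +x, where its hinge lies; when open it stands up 135 mm above the deck.
- clay_plate: Half-trimmed dark clay plate lying upside down on the bat, 228 mm across, 33 mm high, top 219 mm above the table. Origin: centre of its underside. Leave alone.
- loop_tool: Trimming tool with wooden handle and steel loop, 134 mm long, 12 mm high, lying along the right end of the front deck, its loop towards the panel. Origin: underside, near the middle; x along it towards the loop. Leave alone.
- steel_cup: Steel cup, 54 mm across, 50 mm high, on the left end of the front deck. Origin: centre of its underside. Leave alone.
- wood_rib: Round wooden rib (disc), 72 mm across, 7 mm thick, on the table to the left of the wheel. Origin: centre of its underside. Leave alone.
- basin: Pale blue basin, 230 mm across, 85 mm high, on the table at the left. Origin: centre of its underside. Leave alone.
- tea_bowl: Unfired tea bowl, 104 mm across, 70 mm high, on the table at the right. Origin: centre of its underside. Leave alone.
- paddle: Wooden clay paddle, 235 mm long, 22 mm high, on the table at the right. Origin: underside, where blade and handle meet roughly; x towards the blade. Leave alone.

How it is judged:
By the outcome, as a careful person would: the job done as asked, in the order asked, and still so for the second after the job is handed in, with the robot touching nothing.
It also fails if it takes over 58 s, if anything falls off the work surface, if the arm or the gripper's body presses on something with over 40 N, if the wrist force passes 120 N, or if a joint passes its speed limit or range.

## Working session

There is one attempt and no reset: what is moved stays moved. The work goes in short steps, Python scripts to look and compute and a shell command to move; the robot and the scene stay as the last step left them, time stands still between calls to the robot, and variables do not carry over. Pictures are saved under pics/ and viewed, at most 10 in all, crops included, and the job is handed in when it is done.

```bash
mkdir -p pics; ls
python3 - <<'E'
from bench import *
import cv2,numpy as np
for n in("scene","top"):
    p,d=get_image(n);cv2.imwrite(f"pics/{n}0.png",p);np.savez(f"{n}0.npz",p=p,d=d)
    m=camera_model(n);R=cv2.Rodrigues(np.array(m["rvec"],float))[0];print(n,-R.T@np.array(m["tvec"],float).ravel(),R[2],(d>0).mean())
print(read_state())
E
```

```text
pics
scene [1187.33599397 -637.74330496 1278.60499335] [-0.41157772  0.44713193 -0.79415163] 0.99609375
top [ 382.04484206   13.62587102 1395.48582068] [ 1.73807238e-01  6.78201846e-05 -9.84779691e-01] 0.9958750406901041
{'clock': 0.1, 'joints': array([-9.03404949e-01,  3.85493613e-01,  6.75964428e-03, -4.39495467e-04,
       -1.19399961e+00, -2.58583899e-01]), 'joint_vel': array([-0.00145209, -0.00081189,  0.00202193,  0.00249983, -0.00213048,
       -0.00120591]), 'joint_efforts': array([-4.16022585e-04, -3.93319702e+01,  1.88929582e+01,  4.19797003e+00,
       -2.62208938e-03,  5.92438738e-06]), 'position': array([ 248.24689918, -573.01445873,  230.32076749]), 'ee_rot': array([-2.02903883e-01,  9.79198159e-01,  9.57877596e-04, -2.49861680e-04]), 'contact_force': array([ 0.26959204,  0.06812785, -0.82212226]), 'wrist_torque': array([-0.01703292, -0.00499233,  0.0385711 ]), 'grasp_force': 0.0, 'gripper_width': 85.02974465941436}
```

View pics/scene0.png

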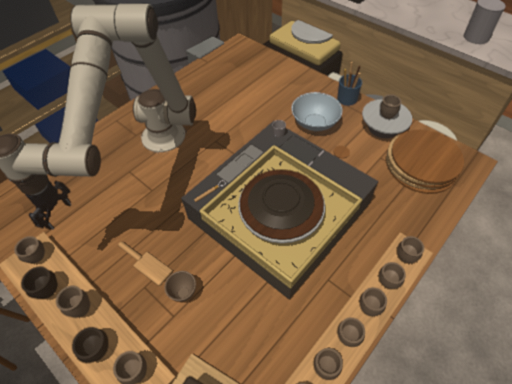

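View pics/top0.png

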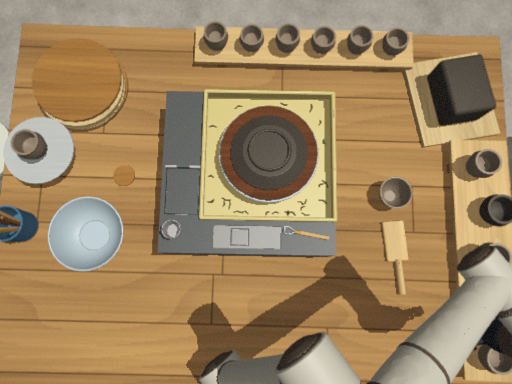

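The top view shows the light grey panel at about u 213–281, v 226–249, with a square outline near (240,237) that is probably the catch. The cup is at (171,229), the loop tool runs from 285 to 328, and the cover is at (182,190). I'll enlarge the panel and measure it.

```bash
cat > h.py <<'E'
import cv2,numpy as np
from bench import *
def ray(n,uv,z):
    m=camera_model(n);K=np.array(m["K"],float);D=np.array(m["dist"],float)
    R=cv2.Rodrigues(np.array(m["rvec"],float))[0];t=np.array(m["tvec"],float).ravel()
    q=cv2.undistortPoints(np.array(uv,float).reshape(-1,1,2),K,D).reshape(-1,2)
    d=np.c_[q,np.ones(len(q))]@R;c=-R.T@t
    return c+d*((z-c[2])/d[:,2])[:,None]
E
python3 - <<'E'
from h import *
p=np.load("top0.npz")["p"];c=p[215:260,155:340]
a=cv2.resize(c,None,fx=4,fy=4,interpolation=cv2.INTER_CUBIC)
s=np.load("scene0.npz")["p"][115:215,180:300];b=cv2.resize(s,None,fx=4,fy=4,interpolation=cv2.INTER_CUBIC)
a=cv2.copyMakeBorder(a,0,0,0,0,cv2.BORDER_CONSTANT)
o=np.zeros((a.shape[0]+b.shape[0],max(a.shape[1],b.shape[1]),3),np.uint8);o[:a.shape[0],:a.shape[1]]=a;o[a.shape[0]:,:b.shape[1]]=b
cv2.imwrite("pics/crop.png",o)
g=p.astype(int);print(g[237,205:290].mean(1).astype(int));print(g[222:254,240].mean(1).astype(int))
gm=((g.min(2)>110)&(g.max(2)-g.min(2)<25)).astype(np.uint8);gm[:222]=0;gm[254:]=0;gm[:,:205]=0;gm[:,290:]=0
gm=cv2.morphologyEx(gm,cv2.MORPH_CLOSE,np.ones((5,5)))
cs,_=cv2.findContours(gm,0,2);k=max(cs,key=cv2.contourArea);r=cv2.minAreaRect(k);print(r)
bx=cv2.boxPoints(r);print(ray("top",np.r_[[r[0]],bx],147).round(1))
dm=((g.max(2)<110)).astype(np.uint8)
print(ray("top",[(164,92),(159,254),(335,256)],150).round(1))
E
```

```text
[111 112 111 114 114 115 107 117 165 172 171 172 171 173 171 171 173 172
 174 173 175 172 176 174 171 133 124 165 175 173 173 174 173 174 175 177
 176 176 177 177 177 178 181 126 161 176 176 178 178 179 177 178 177 178
 178 177 178 175 180 180 179 181 180 181 178 180 179 181 181 180 179 181
 183 182 182 133 121 128 127 127 130 129 130 131 129]
[120 116 118 107 167 173 116 138 169 175 176 173 175 177 174 177 175 176
 175 177 176 177 154 139 168 176 134 122 120 123 120 121]
((247.0, 237.5), (31.0, 84.0), 90.0)
[[ 471.2   23.9  147. ]
 [ 513.3  149.3  147. ]
 [ 520.5  -99.   147. ]
 [ 429.6 -100.1  147. ]
 [ 422.7  145.   147. ]]
[[ 914.5  295.2  150. ]
 [ 416.1  277.9  150. ]
 [ 424.8 -233.7  150. ]]
```

View pics/crop.png

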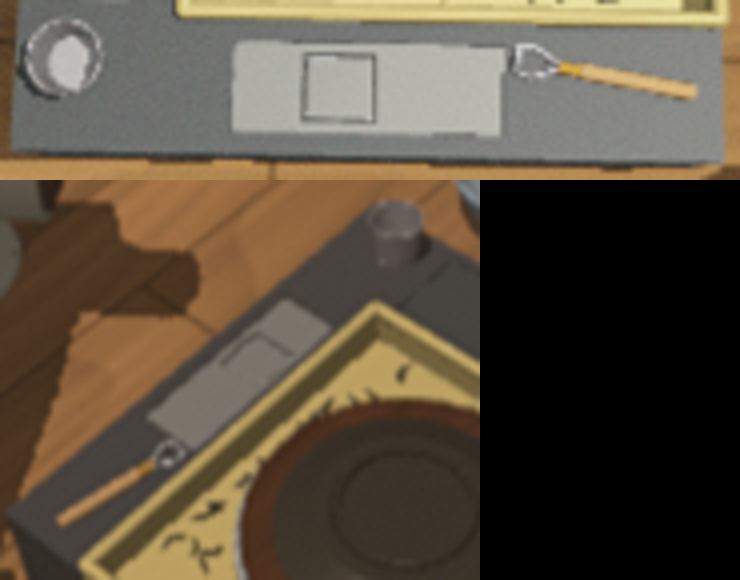

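```bash
cat >> h.py <<'E'
from scipy.spatial.transform import Rotation as Ro
def go(target,yaw):  # shift and turn in tool axes; tool down, tool y along wheel y
    s=read_state();R=Ro.from_quat(s["ee_rot"])
    c,k=np.cos(yaw),np.sin(yaw)
    T=Ro.from_matrix(np.array([[-c,-k,0],[-k,c,0],[0,0,-1]]).T) if 0 else Ro.from_matrix(np.column_stack([[-c,-k,0],[-k,c,0],[0,0,-1]]))
    print("pos",s["position"].round(1),"F",s["contact_force"].round(2),"t",s["clock"],"shift",(R.inv().apply(np.array(target)-s["position"])/1000).round(4),"turn",(R.inv()*T).as_rotvec().round(3))
E
python3 - <<'E'
from h import *
print(ray("top",[(212.7,225),(212.5,247.5),(281,226.2),(280,248.4),(416,0)][:4],147).round(1))
P=ray("top",[(239.5,236.4),(230.8,236.5),(248.2,236.7),(239.5,228.2),(239.5,245)],146);print(P.round(1))
S=ray("scene",[(180+np.array([302,222])/4*0+np.array([236,356-180])/4*0+0)],146) if 0 else ray("scene",[[180+258/4,115+(335-180)/4]],146);print("scene catch back corner",S.round(1))
print(ray("top",[(169,230)],200).round(1))
yaw=np.arctan2(8.7,511.6);print(yaw);go([P[0,0],P[0,1],190],yaw)
E
```

```text
[[505.1 126.2 147. ]
 [439.2 123.8 147. ]
 [507.3 -75.5 147. ]
 [442.2 -73.6 147. ]]
[[473.9  46.  146. ]
 [472.8  71.6 146. ]
 [473.7  20.4 146. ]
 [498.   46.8 146. ]
 [448.7  45.2 146. ]]
scene catch back corner [[455.8  70.3 146. ]]
[[482.3 243.7 200. ]]
0.01700383406129108
pos [ 248.2 -573.   230.3] F [ 0.27  0.07 -0.82] t 0.1 shift [-0.453   0.4783  0.0412] turn [ 0.002 -0.     0.392]
```

```bash
python3 -m handwheel '[[-0.04,0.043,0,0,0,0.04,-1],[-0.08,0.085,0,0,0,0.08,-1],[-0.123,0.13,0,0,0,0.12,-1],[-0.165,0.174,0,0,0,0.16,-1],[-0.208,0.22,0,0,0,0.2,-1],[-0.25,0.264,0,0,0,0.24,-1],[-0.293,0.31,0,0,0,0.28,-1],[-0.336,0.355,0,0,0,0.32,-1],[-0.38,0.4,0,0,0,0.36,-1],[-0.42,0.443,0,0,0,0.392,-1]]'
python3 -m handwheel '[[-0.02,0.04,0,0,0,0,-1],[-0.02,0.04,0,0,0,0,-1],[-0.02,0.04,0,0,0,0,-1]]'
python3 -c "
from h import *
go([473.7,46,160],.017)
p,d=get_image('top');cv2.imwrite('pics/t1.png',cv2.resize(p[100:300,130:390],None,fx=3,fy=3))"
```

```text
clock: 1.35
position: [457.9, 2.1, 231.3]
ee_rot: [-0.008, 1.0, 0.0, 0.0]
contact_force: [2.1, -0.8, -0.0]
gripper_width: -0.4
grasp_force: 0.0
clock: 1.72
position: [476.5, 40.1, 230.8]
ee_rot: [-0.008, 1.0, -0.0, -0.001]
contact_force: [-0.3, -0.3, -0.0]
gripper_width: -0.3
grasp_force: 0.0
pos [476.5  40.1 230.8] F [-0.27 -0.29 -0.03] t 1.725 shift [0.0026 0.006  0.0708] turn [-0.    -0.002 -0.   ]
```

View pics/t1.png

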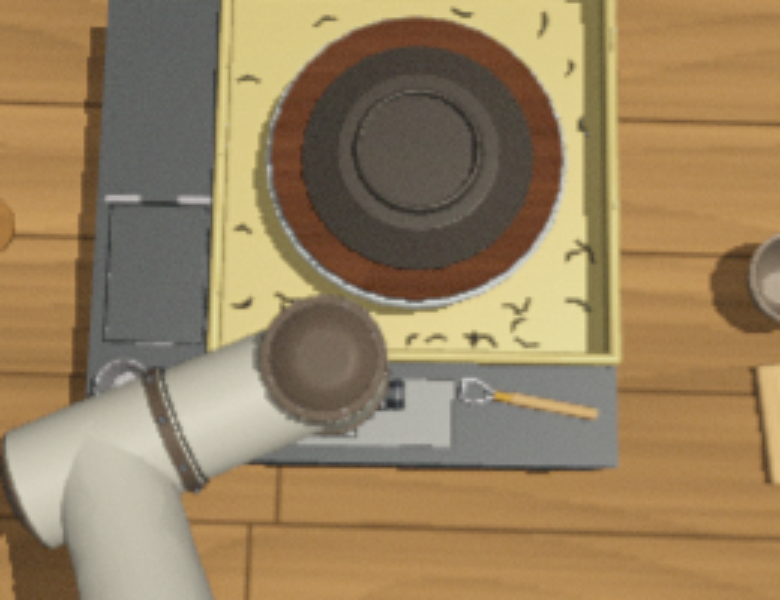

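The hand is shut and above the catch. The cover, left of it at crop (157,275), is clear of the wrist. Next I descend to about 152 mm.

```bash
python3 -m handwheel '[[0.0026,0.006,0.025,0,0,0,-1],[0.0026,0.006,0.045,0,0,0,-1],[0.0026,0.006,0.06,0,0,0,-1],[0.0026,0.006,0.07,0,0,0,-1],[0.0026,0.006,0.076,0,0,0,-1],[0.0026,0.006,0.078,0,0,0,-1],[0.0026,0.006,0.078,0,0,0,-1]]'
python3 -m handwheel '[[0,0,0.001,0,0,0,-1],[0,0,0.002,0,0,0,-1],[0,0,0.003,0,0,0,-1],[0,0,0.004,0,0,0,-1],[0,0,0.005,0,0,0,-1],[0,0,0.006,0,0,0,-1],[0,0,0.007,0,0,0,-1],[0,0,0.008,0,0,0,-1],[0,0,0.008,0,0,0,-1]]'
```

```text
clock: 2.65
position: [474.6, 46.2, 153.6]
ee_rot: [-0.008, 1.0, 0.0, 0.0]
contact_force: [-0.3, 0.5, -0.1]
gripper_width: -0.3
grasp_force: 0.0
clock: 3.78
position: [474.4, 46.3, 145.3]
ee_rot: [-0.008, 1.0, -0.0, -0.0]
contact_force: [0.4, -0.2, 0.4]
gripper_width: -0.2
grasp_force: 0.0
```

Below the panel surface with no contact force, so the fingertips are in the catch's hole. Now pressing gently.

```bash
python3 -m handwheel '[[0,0,0.0005,0,0,0,-1],[0,0,0.001,0,0,0,-1],[0,0,0.0015,0,0,0,-1],[0,0,0.002,0,0,0,-1],[0,0,0.0025,0,0,0,-1],[0,0,0.0025,0,0,0,-1]]'
python3 -m handwheel '[[0,0,0.0005,0,0,0,-1],[0,0,0.001,0,0,0,-1],[0,0,0.0015,0,0,0,-1],[0,0,0.002,0,0,0,-1],[0,0,0.002,0,0,0,-1]]'
```

```text
clock: 4.53
position: [474.4, 46.3, 142.9]
ee_rot: [-0.008, 1.0, 0.0, 0.0]
contact_force: [-1.6, -0.5, 4.8]
gripper_width: 0.1
grasp_force: 2.2
clock: 5.15
position: [474.4, 46.3, 140.7]
ee_rot: [-0.008, 1.0, 0.0, 0.0]
contact_force: [-1.6, -0.4, 3.5]
gripper_width: -0.1
grasp_force: 1.7
```

```bash
python3 -m handwheel '[[0,0,0.0005,0,0,0,-1],[0,0,0.001,0,0,0,-1],[0,0,0.0012,0,0,0,-1],[0,0,0.0012,0,0,0,-1]]'
python3 -c "
from h import *
p,d=get_image('top');cv2.imwrite('pics/t2.png',cv2.resize(p[100:300,130:390],None,fx=3,fy=3))"
```

```text
clock: 5.65
position: [474.4, 46.3, 139.8]
ee_rot: [-0.008, 1.0, -0.0, 0.0]
contact_force: [-1.5, 0.4, 5.5]
gripper_width: 0.0
grasp_force: 2.9
```

View pics/t2.png

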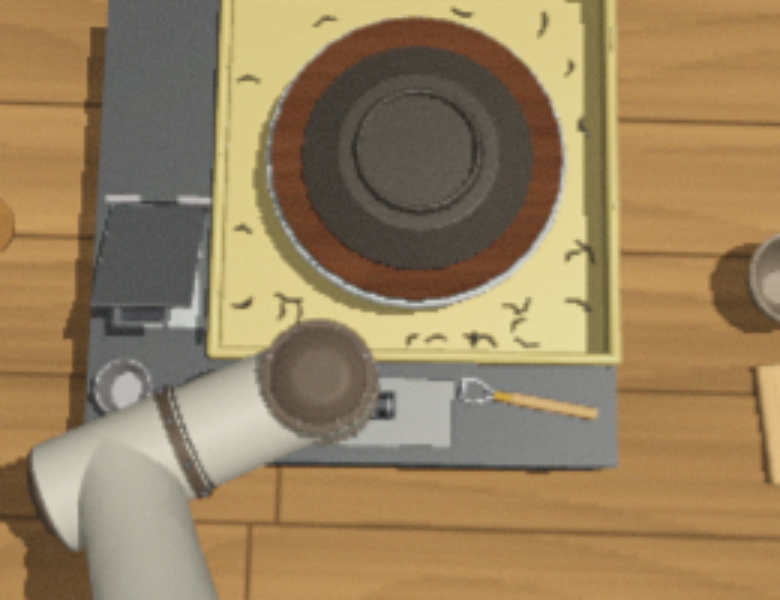

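The cover is lifting: its front edge has moved from v 345 to v 305. I'll withdraw straight up and then to the right.

```bash
python3 -m handwheel '[[0,0,-0.003,0,0,0,-1],[0,0,-0.01,0,0,0,-1],[0,0,-0.03,0,0,0,-1],[0,0,-0.06,0,0,0,-1],[0,0,-0.09,0,0,0,-1],[0.02,-0.04,-0.11,0,0,0,-1],[0.04,-0.09,-0.11,0,0,0,-1],[0.05,-0.14,-0.11,0,0,0,-1],[0.05,-0.18,-0.11,0,0,0,-1],[0.05,-0.2,-0.11,0,0,0,-1]]'
python3 -m handwheel '[[0,-0.05,0,0,0,0,-1],[0,-0.1,0,0,0,0,-1],[0.02,-0.15,0,0,0,0,-1],[0.02,-0.15,0,0,0,0,-1],[0.02,-0.15,0,0,0,0,-1],[0.02,-0.15,0,0,0,0,-1],[0.02,-0.15,0,0,0,0,-1]]'
python3 -c "
from h import *
p,d=get_image('top');q,_=get_image('scene');cv2.imwrite('pics/t3.png',np.hstack([cv2.resize(p[100:300,130:340],None,fx=2,fy=2),cv2.resize(q[80:280,150:340],None,fx=2,fy=2)]))
print(read_state()['joint_vel'].round(3))"
```

```text
clock: 6.95
position: [427.2, -156.1, 249.3]
ee_rot: [-0.007, 1.0, 0.0, -0.0]
contact_force: [0.9, 0.3, -1.5]
gripper_width: -0.1
grasp_force: 0.0
clock: 7.82
position: [410.7, -303.9, 249.8]
ee_rot: [-0.009, 1.0, 0.0, 0.0]
contact_force: [1.3, -0.5, -0.1]
gripper_width: -0.2
grasp_force: 0.0
[-0.004  0.001  0.    -0.001  0.001  0.002]
```

View pics/t3.png

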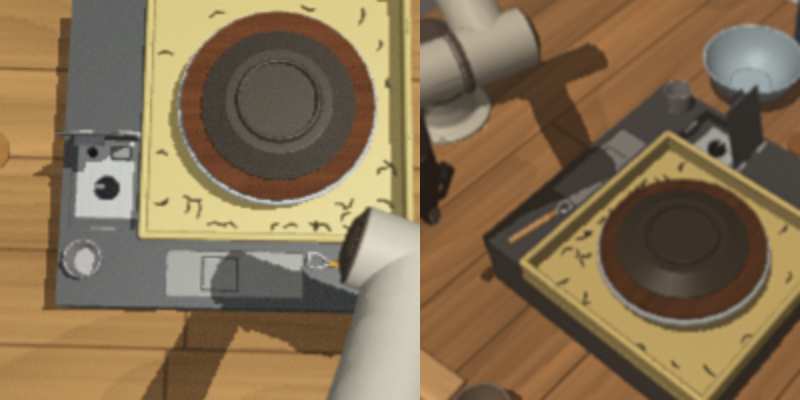

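The cover stands upright, with the controls exposed at (107,185) on the left and the cover at (745,130) on the right. The cup and loop tool haven't moved and the hand is clear.

```bash
python3 -c "
from bench import *
print(job_done())"
```

```text
the job is handed in; nothing more can be done
None
```

I pressed the catch in gently (about 5.5 N); the cover sprang up and is standing open, the hand is clear, no pot or tool was touched, and the job was handed in about 8 s in.

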